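# Slide the nozzle-guide plate under its spring clip

## Task

Load the white nozzle-guide plate into its cradle beside the filling line: hold the spring clip's wide press paddle down with one fingertip so that its jaw lifts, and meanwhile push the plate along its channel with the other fingertip, under the jaw, until it is fully home against the end stop. Then let the clip up so that its jaw clamps the plate, and move clear. Only push the plate, never pick it up, and leave the bottles, cap and tools standing or lying where they are.

Things in the scene. Friction and masses are not known exactly. Their poses are not given: they have to be found in the camera images.
- cradle: Fixed grey cradle, base 190 x 162 x 25 mm. Origin on the table under the channel's centre line; x along the channel in the pushing direction, y to the clip's side, z up. Base spans x -112 to 78, y -50 to 112 mm; its top (channel floor) is at z = 25 mm. Two black rails, 10 mm high, 8 mm wide, x -105 to 65 mm, leave a channel 59 mm wide (y -29.5 to 29.5), open at its -x end.
- end_stop (a point): Foot of the end stop's near face, in the channel's middle: cradle x = 62, y = 0, z = 25 mm; axes as the cradle's. The stop is a steel bar across the channel, 20 mm high. A plate fully home touches it: its centre is then 40 mm before this point, at cradle x = 22 mm.
- plate: White plastic plate, 80 mm along x, 56 mm wide, 14 mm thick, two 22 mm through holes, 11 mm off its middle line towards -y (away from the clip), about 75 g. Origin: centre of its underside. It starts in the cradle's channel, on the floor at z = 25 mm, axes along the cradle's, front edge 7 to 20 mm short of the jaw. Its rear edge is 40 mm behind its origin.
- clip (a joint): Clip hinge about its axle, rad: 0 at rest (jaw down, blocking the channel; press paddle sloping up and outwards), 0.40 with the press paddle fully down, level. The plate (top at cradle z = 39 mm) passes under the jaw from about 0.20 up; resting on the plate the clip reads about 0.18. The spring returns it: about 2 N at first, 5 N fully down, at the press paddle's middle.
- press_paddle (a point): Middle of the top of the clip's press paddle, a flat steel flap 85 mm long (cradle x -94 to -9 mm) and 54 mm wide (cradle y 52 to 106 mm when level). This point is at cradle x = -51.5, y = 82, z = 30 mm when fully down, about 14 mm higher at rest. A fingertip can slide along it in x while holding it down.
- axle (a point): Point on the clip's steel axle (10 mm thick, along the cradle's x) beside the middle of the press paddle: cradle x = -49.5, y = 46, z = 33 mm. Its bearing blocks span y = 39 to 54 mm, tops at z = 41 mm, 10 mm long, at cradle x = -103, 4 and 44 mm.
- jaw_tip (a point): Lower corner at the free end of the clip's steel jaw, a bar 14 mm wide reaching from the axle over the channel, at cradle x = 20 to 34 mm. This point is at cradle x = 27, y about 10 mm, z about 32 mm at rest, 47 mm with the press paddle fully down.
- bottle_a: Bystander: clear glass bottle, 50 mm across, 71 mm tall, standing beside the cradle. Origin: centre of its underside.
- bottle_b: Bystander: another such bottle.
- cap: Bystander: black screw cap, 36 mm across, 14 mm high, lying on the cradle's base beyond the press paddle. Origin: centre of its underside.
- wrench: Bystander: steel wrench 130 mm long lying on the table beside the press paddle. Origin: under its middle, x along it.
- clamp: Bystander: black rod clamp 30 x 62 x 38 mm lying on the table. Origin: centre of its underside.
- nozzle: Bystander: green filling nozzle with a steel tube, 150 mm long, lying on the table. Origin: under its green body.
Mind the look-alikes: they are no part of the job. Of the things that look like the plate, the smallest one is meant.

How it is judged:
By the outcome, as a careful person would: the job done as asked, in the order asked, and still so for the second after the job is handed in, with the robot touching nothing.
It also fails if it takes over 40 s, if anything falls off the work surface, if the arm or the gripper's body presses on something with over 40 N, if the wrist force passes 120 N, or if a joint passes its speed limit or range.

## Robot

A 6-joint arm with a two-finger parallel gripper is mounted at the origin on the work surface. World frame = base frame: x ahead of the robot, y to its left, z up, the work surface at z = 0. Lengths are in m, angles in degrees, forces in N, time in s.
With the tool pointing down it reaches from about 0.4 to 0.825 m from the base axis. Payload 7 kg.
Tool frame: the origin (TCP) lies between the finger pads; the fingertips stand ctrl.tip_extent ahead of it and the grasp point (between the pads) lies 2 mm behind it (ctrl.tip_extent is the distance from the TCP to the fingertips, in m); z points along the fingers, y is the direction in which the jaws open and shut (so a half turn about z gives the same grasp; the last joint's range is limited). The gripper opens to 88 mm and grips with 3 to 60 N. Pads are 19 mm wide; open, the fingers measure 130 mm over their backs; the gripper's body (78 mm by 193 mm) begins 47 mm behind the grasp point.
Start: joints at [-55.686, 20.546, 0.682, 0, -70.136, -16.507], TCP at [0.206, -0.643, 0.244] pointing down, gripper open.
Joint ranges: [-176.03, 176.03], [-82.01, 121.73], [-58.28, 71.71], [-173.87, 95.51], [-174.79, -0.11], [-173.66, 173.66]. Speed limits (degrees/s): [136.94, 136.94, 172.46, 180, 180, 180].

## Interface

Orientations are given as [roll, pitch, yaw] about the fixed x, y, z axes, in that order (R = Rz(yaw) Ry(pitch) Rx(roll)).
In Python, from plant import ctrl gives the robot as it stands.
- The arm moves only by the shell command python3 -m handwheel 'ROWS' [OPENING]. ROWS is JSON, a list of rows, each a list of 6 numbers: the shift along the tool's x, y, z in m, then the turn, a rotation vector about the tool's x, y, z in rad. In form: [[dx, dy, dz, ax, ay, az], ...]. A call has 1 to 8 rows; each row is the pose to reach, as a shift and turn from the pose commanded when the call began, along the tool's axes at that moment; what a row does not reach only later rows make up. A row lasts 1/8 s, in which the tool goes at most 62.5 mm and 10.7 degrees, less where a joint would pass 70% of its speed; a pose out of reach is approached as far as the arm can. A call with a gripper value outside its range is refused whole. OPENING is the closure, from -1 (fully open) to 1 (shut), so that 0 is half open, set as the call begins (- or left out, the last holds). The fingers move at their own pace and stop on an object; the grip force is fixed at half the most. Time passes only in rows, so rows that repeat a pose let the fingers close. It gives the time, the measured TCP pose, the force and the opening at its end, in the units of the state.
- ctrl.get_obs(): the state, without advancing time (a new reading comes with each control period).
- ctrl.snapshot(name): name is "scene" or "top"; returns a dict with "img" (400x640x3 uint8, blue, green, red), "fx", "fy", "cx", "cy" (pixels), "R" (3x3) and "t" (3): a world point X has camera coordinates R X + t. Camera axes: x right, y down, z forward; pixel columns grow to the right and rows downward; lengths in m; the calibration is good to about 2 mm. A picture is of the moment at which its call begins. There is no depth.
- ctrl.close_job(): hands the job in, once; it reports no verdict.
The state is a dict: "clock": time; "joint_pos": joint angles; "qvel": joint speeds; "tau": joint torques, N m; "tool_pos": TCP position; "orientation": TCP orientation; "force": force on the tool from outside, world axes, zero at the start; "moment": the same for the moment, N m; "opening": finger opening in m.
Only numpy, scipy, OpenCV 4.12 (cv2) and the standard library are available. Lean on these libraries where they do the work, as an engineer would, in place of code of your own. Each camera call takes 0.05 s, during which the arm holds its last target.

## Working session

There is one attempt and no reset: what is moved stays moved. The work goes in short steps, Python scripts to look and compute and a shell command to move; the robot and the scene stay as the last step left them, time stands still between calls to the robot, and variables do not carry over. Pictures are saved under pics/ and viewed, and the job is handed in when it is done.

```bash
ls; mkdir -p pics
python3 - <<'E'
from plant import ctrl
import cv2
for n in("scene","top"):
    s=ctrl.snapshot(n); cv2.imwrite(f"pics/{n}0.png",s["img"]); print(n,s["fx"],s["fy"],s["cx"],s["cy"],s["R"],s["t"])
print(ctrl.get_obs(), ctrl.tip_extent)
E
```

```text
pics
scene 485.5984996932358 485.5984996932358 318.48266265378027 198.86204650030677 [[-0.87603649  0.48215244  0.009439  ]
 [ 0.34729017  0.64433972 -0.68133388]
 [-0.33458871 -0.59359527 -0.73191191]] [ 0.46753417 -0.14748192  1.62510623]
top 500.3562214674238 500.3562214674238 317.1544153046164 199.85268864925047 [[ 0.05130725 -0.99868139 -0.00174338]
 [-0.97792938 -0.04988693 -0.20289264]
 [ 0.20253813  0.01211477 -0.97919944]] [-0.00960559  0.52630593  1.3994708 ]
{'clock': 0.1, 'joint_pos': array([-5.56863592e+01,  2.05873038e+01,  6.40665256e-01, -1.57910216e-02,
       -7.01358756e+01, -1.65053042e+01]), 'qvel': array([ 0.04079663, -0.24265324,  0.12640328,  0.11173379, -0.0122397 ,
       -0.01386469]), 'tau': array([-8.82161476e-04, -5.84164131e+01,  2.93751687e+01,  7.01550320e+00,
        1.01953375e-02, -4.88337776e-05]), 'tool_pos': array([ 0.20626994, -0.64229801,  0.24273526]), 'orientation': array([ 1.79916668e+02, -9.21073098e-03, -1.62197033e+02]), 'force': array([-0.17305768, -0.17825893, -0.10986877]), 'moment': array([-0.04084407, -0.00822343, -0.04571633]), 'opening': 0.0876850005605212} 0.017
```

View pics/scene0.png

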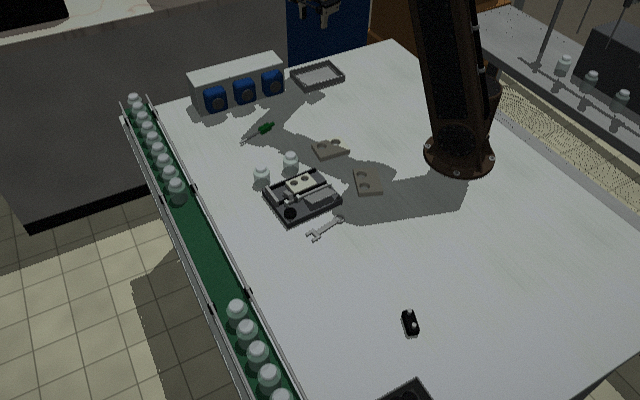

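View pics/top0.png

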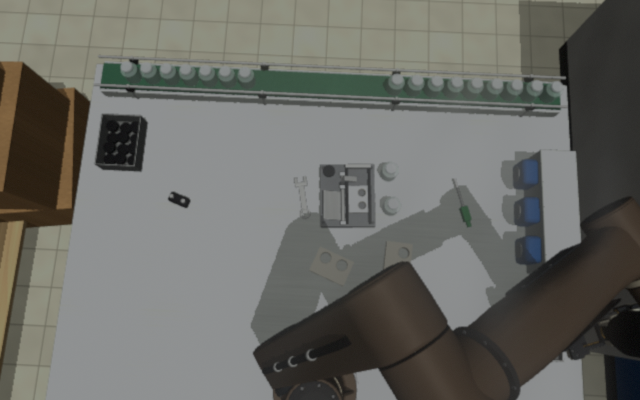

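The plate look-alikes are the white two-hole plate in the cradle (scene 305,184; top 357,199), a tan plate at (scene 329,148; top 331,264) and another at (scene 368,182; top 400,255). The smallest one, in the cradle channel, matches the description. I'll check it in a close crop.

Run:
```python
import cv2,numpy as np
a=cv2.imread("pics/top0.png")[150:290,285:425]; b=cv2.imread("pics/scene0.png")[130:250,240:400]
cv2.imwrite("pics/c1.png",np.hstack([cv2.resize(a,(560,560),interpolation=cv2.INTER_CUBIC)]))
cv2.imwrite("pics/c2.png",cv2.resize(b,(800,600),interpolation=cv2.INTER_CUBIC))
```

```text
(no output)
```

View pics/c1.png

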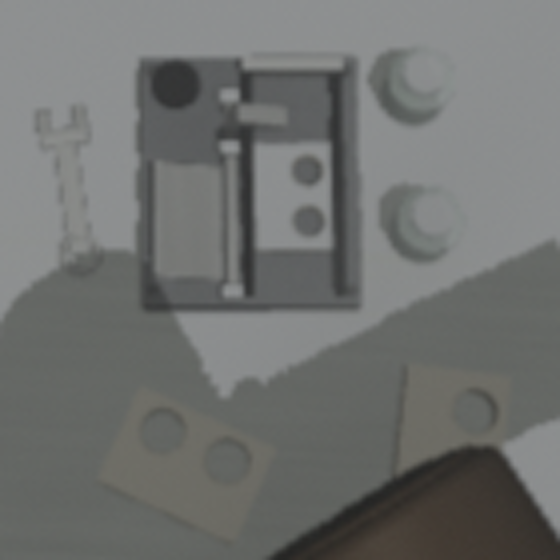

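View pics/c2.png

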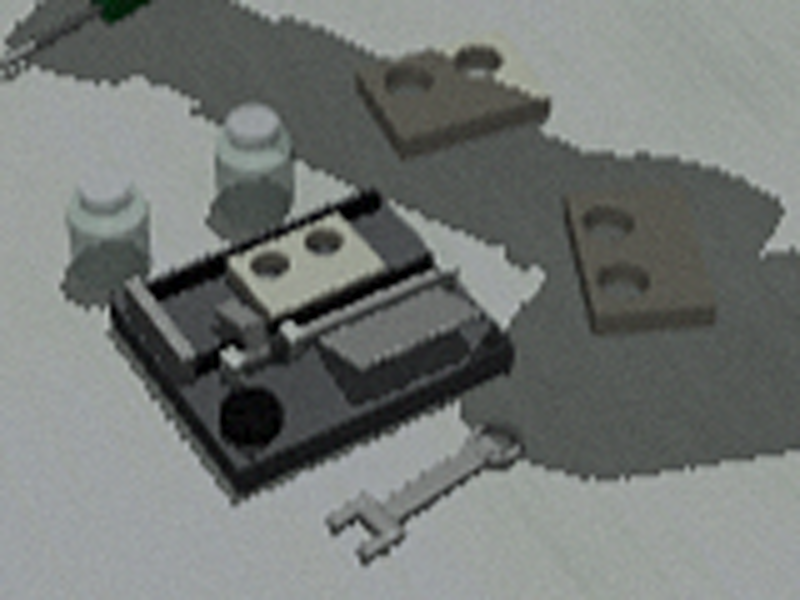

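Run:
```python
import cv2,numpy as np
def crop(f,x,y,w,h,k,o):
    a=cv2.imread(f)[y:y+h,x:x+w]; a=cv2.convertScaleAbs(a,alpha=1.5)
    a=cv2.resize(a,(w*k,h*k),interpolation=cv2.INTER_CUBIC)
    for i in range(0,w,10): cv2.putText(a,str(x+i),(i*k,10),0,.35,(0,0,255)); cv2.line(a,(i*k+k//2,12),(i*k+k//2,h*k),(0,0,255) ,1) if i%10==0 else 0
    for i in range(0,h,10): cv2.putText(a,str(y+i),(0,i*k+k//2),0,.35,(0,255,255)); cv2.line(a,(0,i*k+k//2),(w*k,i*k+k//2),(0,200,200),1)
    cv2.imwrite(o,a)
crop("pics/top0.png",310,158,75,74,8,"pics/d1.png")
crop("pics/scene0.png",258,160,88,70,8,"pics/d2.png")
```

```text
(no output)
```

View pics/d1.png

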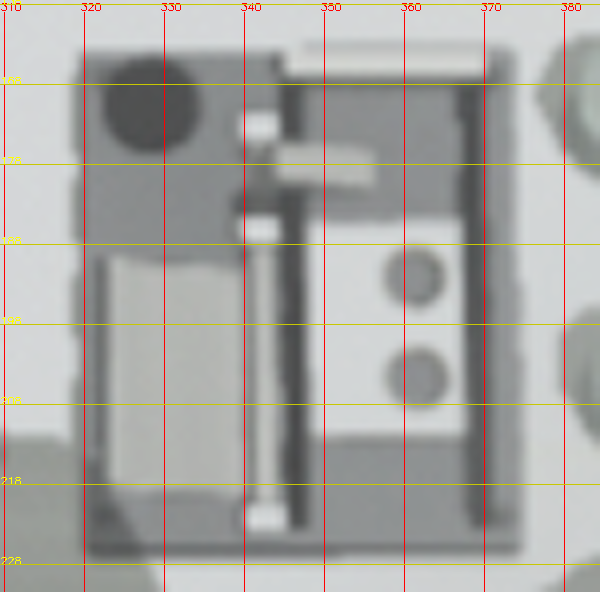

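View pics/d2.png

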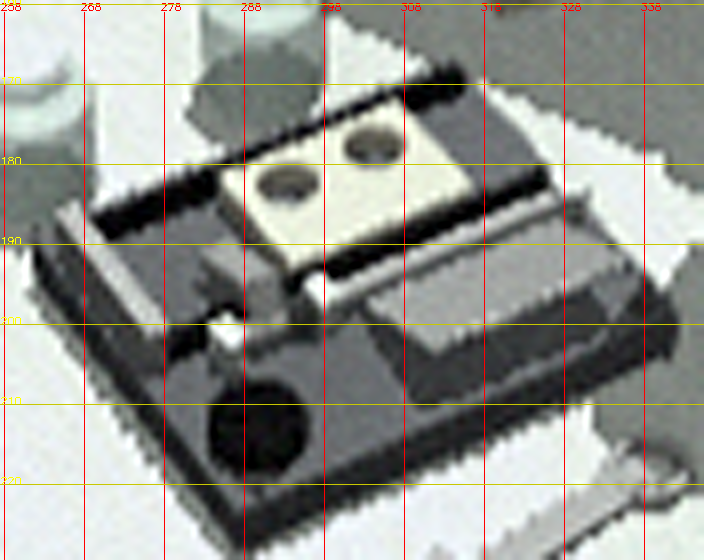

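```bash
cat > h.py <<'E'
import numpy as np, cv2
from plant import ctrl
from scipy.optimize import least_squares
def cams():
    return {n:ctrl.snapshot(n) for n in("scene","top")}
def ray(s,u,v,z):
    R,t=np.array(s["R"]),np.array(s["t"]); C=-R.T@t
    d=R.T@np.array([(u-s["cx"])/s["fx"],(v-s["cy"])/s["fy"],1]); return C+d*(z-C[2])/d[2]
def proj(s,X):
    c=np.array(s["R"])@X+np.array(s["t"]); return np.array([s["fx"]*c[0]/c[2]+s["cx"],s["fy"]*c[1]/c[2]+s["cy"]])
E
python3 - <<'E'
from h import *
s=cams()
top=[((79,53),(78,112,25)),((515,50),(78,-50,25)),((522,543),(-112,-50,25)),((88,543),(-112,112,25)),
((267,517),(-103,46.5,41)),((258,228),(4,46.5,41)),((258,126),(44,46.5,41))]
sc=[((37,250),(78,-50,25)),((240,515),(78,112,25)),((675,305),(-112,112,25))]
T=[(s["top"],310+(c[0]-3.5)/8,158+(c[1]-3.5)/8,np.array(p)/1e3) for c,p in top]
S=[(s["scene"],258+(c[0]-3.5)/8,160+(c[1]-3.5)/8,np.array(p)/1e3) for c,p in sc]
def fit(L):
    W=np.array([ray(a,u,v,p[2])[:2] for a,u,v,p in L]); P=np.array([p[:2] for *_,p in L])
    P0,W0=P.mean(0),W.mean(0); U,_,Vt=np.linalg.svd((P-P0).T@(W-W0)); R=(U@Vt).T
    t=W0-R@P0; print(np.degrees(np.arctan2(R[1,0],R[0,0])),t); print(((P@R.T+t-W)*1e3).round(1).tolist()); return R,t
for L in(T,S,T+S): R,t=fit(L)
for n,x0,y0,C in(("top",310,158,[(310,219),(463,219),(467,432),(312,432)]),("scene",258,160,[(293,268),(220,172),(398,98),(477,188)])):
    print(n,[((R.T@(ray(s[n],x0+(a-3.5)/8,y0+(b-3.5)/8,.039)[:2]-t))*1e3).round(1).tolist() for a,b in C])
E
```

```text
3.2384413883093326 [ 0.57204643 -0.10047635]
[[1.7, -0.7], [1.4, 1.2], [-1.1, -1.6], [-2.2, 1.3], [0.1, 0.8], [-0.5, -0.8], [0.6, -0.2]]
4.709278791398773 [ 0.57501162 -0.0964568 ]
[[2.9, -5.0], [-0.9, 3.0], [-1.9, 1.9]]
3.848239419807379 [ 0.57294211 -0.09907606]
[[1.4, 1.5], [2.8, 3.5], [0.4, -1.4], [-2.4, 1.4], [0.6, 1.1], [-0.1, 0.6], [1.0, 1.7], [0.1, -8.8], [-1.2, -0.7], [-2.5, 1.1]]
top [[7.7, 26.5], [6.7, -29.9], [-73.1, -28.5], [-72.2, 28.1]]
scene [[7.9, 30.0], [5.6, -28.1], [-73.1, -26.6], [-72.6, 31.1]]
```

```bash
cat >> h.py <<'E'
from scipy.spatial.transform import Rotation as Ro
YAW,T0=3.3,np.array([.572,-.100])
def cr(x,y):
    a=np.radians(YAW); return T0+np.array([[np.cos(a),-np.sin(a)],[np.sin(a),np.cos(a)]])@np.array([x,y])/1e3
def inc(P):
    a=np.radians(YAW); return (np.array([[np.cos(a),np.sin(a)],[-np.sin(a),np.cos(a)]])@(np.array(P[:2])-T0))*1e3
def delta(x,y,tipz,pos=None,ori=None):
    o=ctrl.get_obs(); pos=o["tool_pos"] if pos is None else np.array(pos); ori=o["orientation"] if ori is None else ori
    R0=Ro.from_euler("xyz",ori,degrees=True); tgt=np.array([*cr(x,y),tipz/1e3+ctrl.tip_extent])
    R1=Ro.from_euler("xyz",[180,0,YAW-180],degrees=True)
    print("tgt",tgt.round(4),"d",R0.inv().apply(tgt-pos).round(4),"rot",(R0.inv()*R1).as_rotvec().round(4))
def st():
    o=ctrl.get_obs(); print(round(o["clock"],2),"cradle xy",inc(o["tool_pos"]).round(1),"tip z",round((o["tool_pos"][2]-ctrl.tip_extent)*1e3,1),"ori",o["orientation"].round(2),"F",o["force"].round(2),"open",round(o["opening"]*1e3,1))
E
python3 - <<'E'
from h import *
delta(-87,42,130,[.206,-.643,.244],[180,0,-162.2]); st()
E
```

```text
tgt [ 0.4827 -0.0631  0.147 ] d [-0.4408  0.4676  0.097 ] rot [-0.     -0.      0.2531]
0.2 cradle xy [-396.3 -520.5] tip z 226.0 ori [ 1.7995e+02 -1.0000e-02 -1.6219e+02] F [0.55 0.   0.25] open 87.3
```

```bash
python3 -m handwheel '[[-0.06,0.064,0,0,0,0.05],[-0.11,0.117,0.02,0,0,0.1],[-0.15,0.16,0.03,0,0,0.15],[-0.19,0.2,0.04,0,0,0.2],[-0.23,0.245,0.05,0,0,0.253],[-0.27,0.285,0.06,0,0,0.253],[-0.31,0.33,0.065,0,0,0.253],[-0.35,0.37,0.07,0,0,0.253]]' -0.364
python3 - <<'E'
from h import *
delta(-87,42,120); st()
E
```

```text
clock: 1.2
tool_pos: [0.4202, -0.1949, 0.175]
orientation: [-180.0, 0.0, -176.7]
force: [1.4, 0.3, -0.5]
opening: 0.0596
tgt [ 0.4827 -0.0631  0.137 ] d [-0.07   0.128  0.038] rot [-0.0001  0.0006  0.0003]
1.2 cradle xy [-157.  -86.] tip z 158.0 ori [-1.7999e+02  4.0000e-02 -1.7668e+02] F [ 1.45  0.29 -0.45] open 59.6
```

```bash
python3 -m handwheel '[[-0.025,0.045,0.012,0,0,0],[-0.05,0.09,0.025,0,0,0],[-0.07,0.128,0.04,0,0,0],[-0.07,0.128,0.07,0,0,0],[-0.07,0.128,0.088,0,0,0],[-0.07,0.128,0.088,0,0,0]]'
python3 - <<'E'
from h import *
st(); s=cams()
for n in s:
    u,v=proj(s[n],np.array([*cr(-50,40),.04])).astype(int); print(n,u,v)
    a=s[n]["img"][v-50:v+50,u-66:u+66]; cv2.imwrite(f"pics/e_{n}.png",cv2.resize(cv2.convertScaleAbs(a,alpha=1.4),(792,600),interpolation=cv2.INTER_CUBIC))
E
```

```text
clock: 1.95
tool_pos: [0.4813, -0.0651, 0.0858]
orientation: [-180.0, -0.2, -176.7]
force: [0.4, -0.7, 1.0]
opening: 0.0598
1.95 cradle xy [-88.6  40.1] tip z 68.8 ori [-1.7997e+02 -1.7000e-01 -1.7668e+02] F [ 0.44 -0.74  0.98] open 59.8
scene 312 187
top 344 204
```

View pics/e_scene.png

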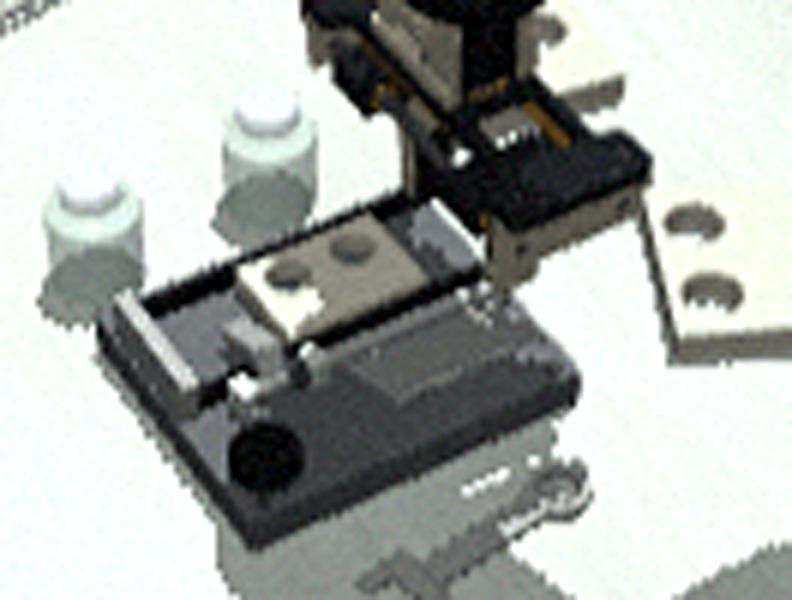

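View pics/e_top.png

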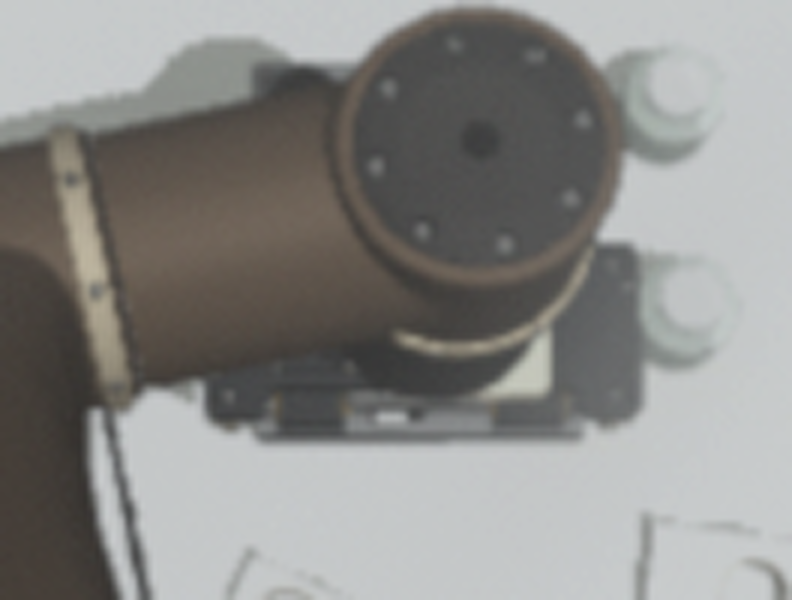

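Run:
```python
from h import *
s=cams()["scene"]
for a,b in((492,298),(510,302),(533,275),(410,190)): print(a,b,inc(ray(s,246+a/6,137+b/6,.0688)).round(1))
a=s["img"][150:200,290:350]; cv2.imwrite("pics/f.png",cv2.resize(cv2.convertScaleAbs(a,alpha=2),(720,600),interpolation=cv2.INTER_CUBIC))
delta(-87,42,40)
```

```text
492 298 [-75.   85.4]
510 302 [-81.   92.3]
533 275 [-100.8   82.7]
410 190 [-81.2  -0.4]
tgt [ 0.4827 -0.0631  0.057 ] d [0.0001 0.002  0.0309] rot [0.0002 0.0016 0.0001]
```

View pics/f.png

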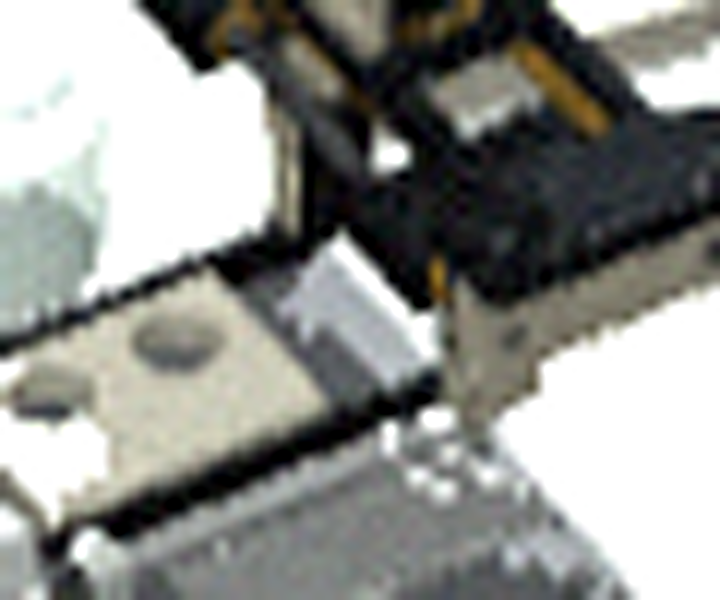

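```bash
python3 -m handwheel '[[0,0.002,0.008,0,0,0],[0,0.002,0.016,0,0,0],[0,0.002,0.024,0,0,0],[0,0.002,0.03,0,0,0],[0,0.002,0.03,0,0,0]]'
python3 - <<'E'
from h import *
st()
s=ctrl.snapshot("scene")
a=s["img"][140:215,260:350]; cv2.imwrite("pics/g.png",cv2.resize(cv2.convertScaleAbs(a,alpha=2),(720,600),interpolation=cv2.INTER_CUBIC))
E
```

```text
clock: 2.78
tool_pos: [0.4822, -0.063, 0.0566]
orientation: [-180.0, -0.0, -176.7]
force: [-0.6, -0.0, 3.1]
opening: 0.0598
2.77 cradle xy [-87.6  42.1] tip z 39.6 ori [-1.7999e+02 -3.0000e-02 -1.7668e+02] F [-0.64 -0.01  3.14] open 59.8
```

View pics/g.png

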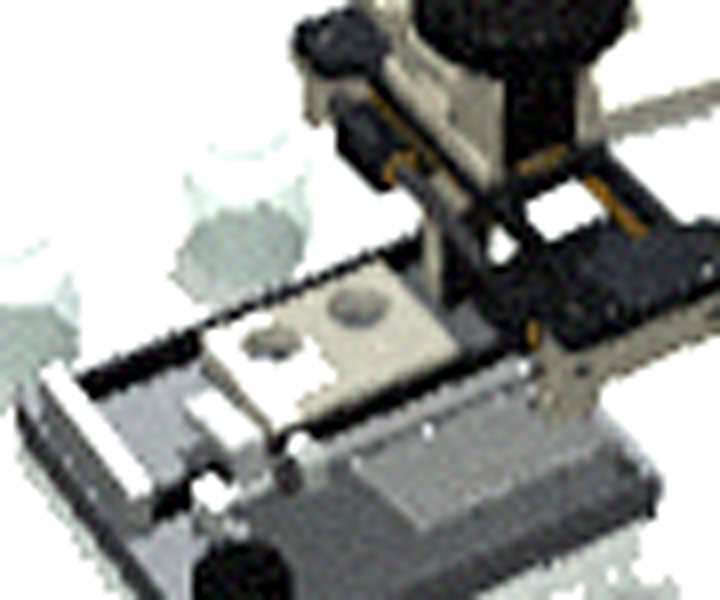

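The paddle is going down under about 3 N, the jaw (crop 230,420) is rising, and the pushing finger (435,270) is behind the plate. I'll lower the rest of the way.

```bash
python3 -m handwheel '[[0,0,0.003,0,0,0],[0,0,0.006,0,0,0],[0,0,0.008,0,0,0],[0,0,0.008,0,0,0]]'
python3 - <<'E'
from h import *
st()
s=ctrl.snapshot("scene")
a=s["img"][140:215,260:350]; cv2.imwrite("pics/i.png",cv2.resize(cv2.convertScaleAbs(a,alpha=2),(720,600),interpolation=cv2.INTER_CUBIC))
E
```

```text
clock: 3.32
tool_pos: [0.4823, -0.0628, 0.0489]
orientation: [180.0, 0.0, -176.7]
force: [-1.0, 3.1, 5.0]
opening: 0.0597
3.33 cradle xy [-87.4  42.3] tip z 31.9 ori [ 1.7999e+02  2.0000e-02 -1.7668e+02] F [-1.02  3.1   5.03] open 59.7
```

View pics/i.png

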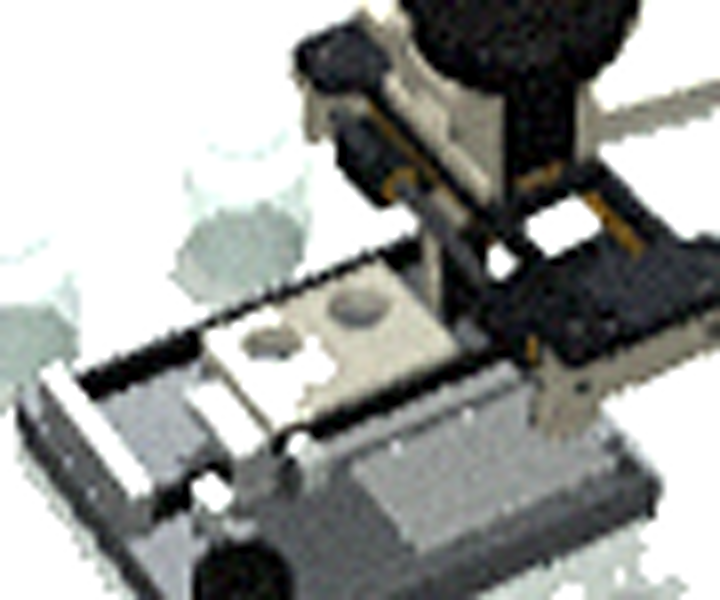

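```bash
python3 -m handwheel '[[-0.005,0,0,0,0,0],[-0.01,0,0,0,0,0],[-0.015,0,0,0,0,0],[-0.02,0,0,0,0,0],[-0.025,0,0,0,0,0],[-0.03,0,0,0,0,0],[-0.035,0,0,0,0,0],[-0.035,0,0,0,0,0]]'
python3 - <<'E'
from h import *
st()
s=ctrl.snapshot("scene")
a=s["img"][140:215,260:350]; cv2.imwrite("pics/j.png",cv2.resize(cv2.convertScaleAbs(a,alpha=2),(720,600),interpolation=cv2.INTER_CUBIC))
E
```

```text
clock: 4.38
tool_pos: [0.5166, -0.0616, 0.0486]
orientation: [-180.0, -0.1, -176.7]
force: [-3.7, -2.0, 4.7]
opening: 0.0598
4.38 cradle xy [-53.1  41.5] tip z 31.6 ori [-1.7996e+02 -1.1000e-01 -1.7671e+02] F [-3.71 -2.02  4.71] open 59.8
```

View pics/j.png

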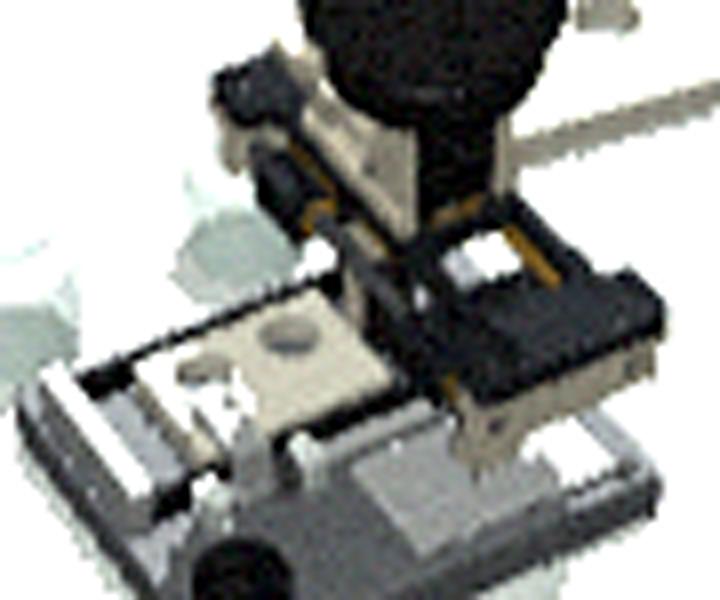

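The plate is under the lifted jaw and moving straight. The remaining travel is about 25 mm.

```bash
python3 -m handwheel '[[-0.005,0,0,0,0,0],[-0.01,0,0,0,0,0],[-0.014,0,0,0,0,0],[-0.018,0,0,0,0,0],[-0.021,0,0,0,0,0],[-0.023,0,0,0,0,0],[-0.023,0,0,0,0,0]]'; python3 -c "from h import *;st()"
```

```text
clock: 5.3
tool_pos: [0.5404, -0.0596, 0.049]
orientation: [-180.0, 0.0, -176.7]
force: [-4.3, -1.1, 4.6]
opening: 0.0601
5.3 cradle xy [-29.3  42.1] tip z 32.0 ori [-1.8000e+02  2.0000e-02 -1.7668e+02] F [-4.28 -1.09  4.63] open 60.1
```

```bash
python3 -m handwheel '[[-0.001,0,0,0,0,0],[-0.002,0,0,0,0,0],[-0.002,0,0,0,0,0]]'; python3 -c "
from h import *;st()
s=ctrl.snapshot('scene')
a=s['img'][140:215,260:350]; cv2.imwrite('pics/k.png',cv2.resize(cv2.convertScaleAbs(a,alpha=2),(720,600),interpolation=cv2.INTER_CUBIC))"
```

```text
clock: 5.68
tool_pos: [0.5415, -0.0596, 0.049]
orientation: [-180.0, -0.0, -176.7]
force: [-5.1, -1.0, 6.2]
opening: 0.0599
5.67 cradle xy [-28.1  42.1] tip z 32.0 ori [-1.800e+02 -5.000e-02 -1.767e+02] F [-5.1  -1.03  6.2 ] open 59.9
```

View pics/k.png

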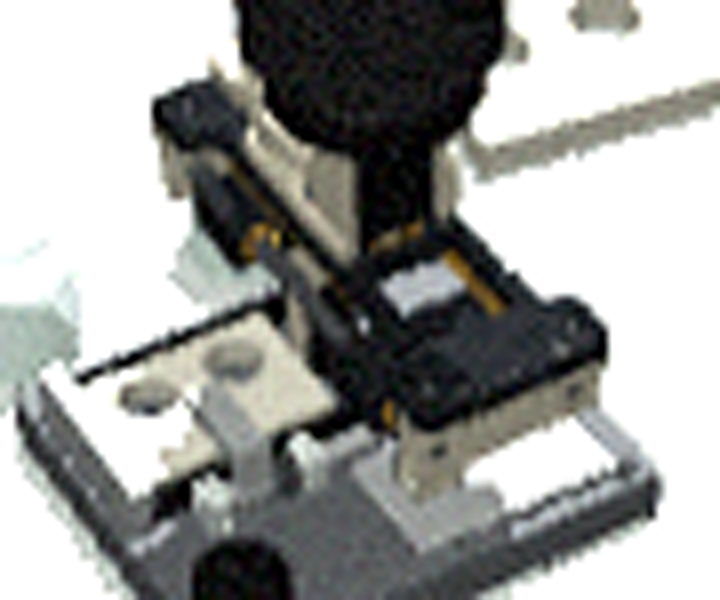

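The plate looks nearly against the stop. I'll inch forward until the force rises.

```bash
python3 -m handwheel '[[-0.0015,0,0,0,0,0],[-0.0015,0,0,0,0,0]]'; python3 -m handwheel '[[-0.0015,0,0,0,0,0],[-0.0015,0,0,0,0,0]]';  python3 -c "from h import *;st()"
```

```text
clock: 5.98
tool_pos: [0.5418, -0.0597, 0.0488]
orientation: [-180.0, -0.2, -176.7]
force: [-9.3, 0.4, 9.5]
opening: 0.0597
clock: 6.22
tool_pos: [0.5419, -0.0597, 0.0486]
orientation: [-180.0, -0.3, -176.8]
force: [-13.5, 1.3, 13.1]
opening: 0.0597
6.22 cradle xy [-27.7  41.9] tip z 31.6 ori [-180.     -0.31 -176.77] F [-13.45   1.27  13.1 ] open 59.7
```

Force climbed to 13 N with no more motion (TCP x −27.7 against −27.5 expected), so the plate is home. I'll back off a little with the paddle still held, then lift.

```bash
python3 -m handwheel '[[0.002,0,0,0,0,0],[0.004,0,0,0,0,0],[0.006,0,0,0,0,0],[0.007,0,0,0,0,0],[0.007,0,0,0,0,0]]';  python3 -c "
from h import *;st()
s=ctrl.snapshot('scene')
a=s['img'][140:215,260:350]; cv2.imwrite('pics/l.png',cv2.resize(cv2.convertScaleAbs(a,alpha=1.6),(720,600),interpolation=cv2.INTER_CUBIC))"
```

```text
clock: 6.85
tool_pos: [0.5397, -0.0593, 0.0496]
orientation: [180.0, 0.2, -176.7]
force: [2.8, -1.2, 5.6]
opening: 0.0596
6.85 cradle xy [-29.9  42.5] tip z 32.6 ori [ 179.97    0.18 -176.67] F [ 2.8  -1.23  5.61] open 59.6
```

View pics/l.png

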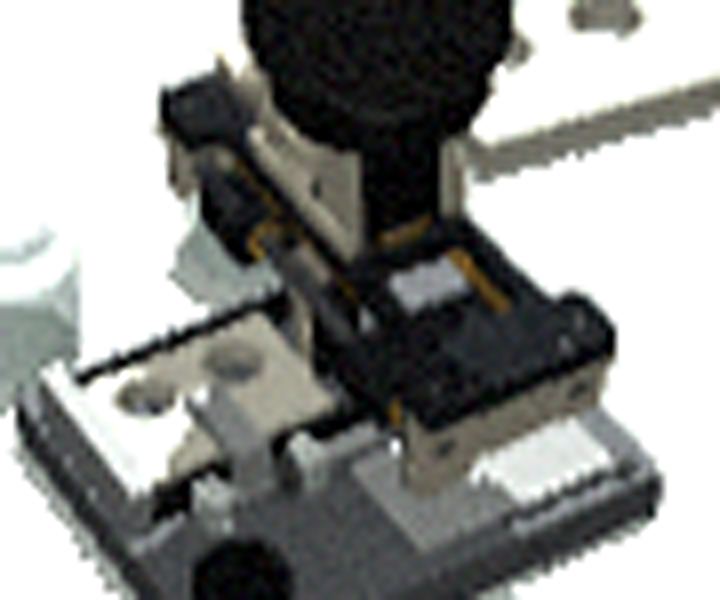

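The plate stayed against the stop and there is now a gap behind it. Next I lift straight up.

```bash
python3 -m handwheel '[[0.001,0,-0.004,0,0,0],[0.001,0,-0.009,0,0,0],[0.001,0,-0.014,0,0,0],[0.001,0,-0.02,0,0,0],[0.001,0,-0.03,0,0,0],[0.001,0,-0.06,0,0,0],[0.001,0,-0.1,0,0,0],[0.001,0,-0.14,0,0,0]]'; python3 -m handwheel '[[0.03,-0.05,0,0,0,0],[0.06,-0.1,0,0,0,0],[0.09,-0.15,0,0,0,0],[0.1,-0.2,0,0,0,0],[0.1,-0.25,0,0,0,0],[0.1,-0.3,0,0,0,0],[0.1,-0.3,0,0,0,0]]'
python3 - <<'E'
from h import *
st(); s=cams()
cv2.imwrite("pics/m0.png",s["top"]["img"])
a=s["scene"]["img"][140:240,240:373]; cv2.imwrite('pics/m1.png',cv2.resize(cv2.convertScaleAbs(a,alpha=1.5),(798,600),interpolation=cv2.INTER_CUBIC))
a=s["top"]["img"][158:232,310:385]; cv2.imwrite('pics/m2.png',cv2.resize(cv2.convertScaleAbs(a,alpha=1.5),(600,592),interpolation=cv2.INTER_CUBIC))
E
```

```text
clock: 7.9
tool_pos: [0.5367, -0.0599, 0.1907]
orientation: [-180.0, -0.0, -176.7]
force: [0.7, -0.4, -0.6]
opening: 0.0598
clock: 8.78
tool_pos: [0.454, -0.3678, 0.1887]
orientation: [180.0, -0.0, -176.9]
force: [-0.1, 0.9, -0.8]
opening: 0.0597
8.78 cradle xy [-133.3 -260.6] tip z 171.7 ori [ 1.8000e+02 -5.0000e-02 -1.7689e+02] F [-0.12  0.93 -0.82] open 59.7
```

View pics/m1.png

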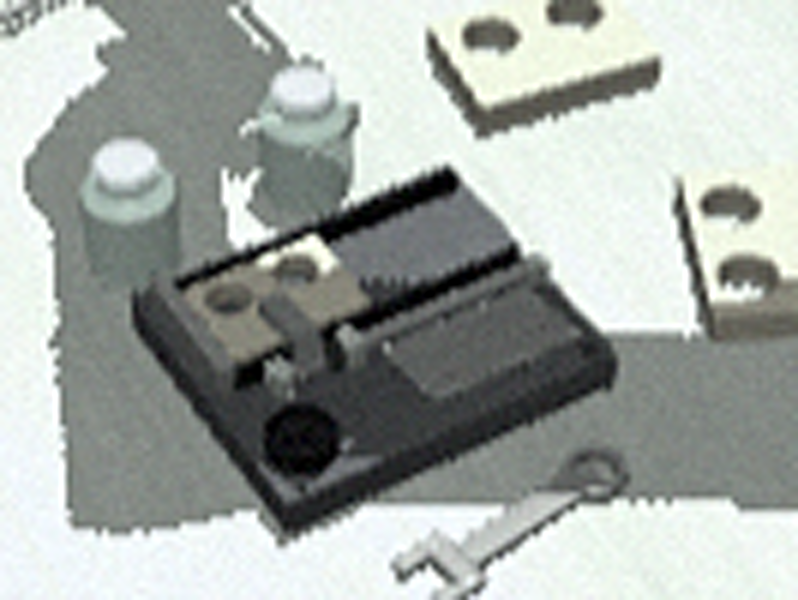

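View pics/m2.png

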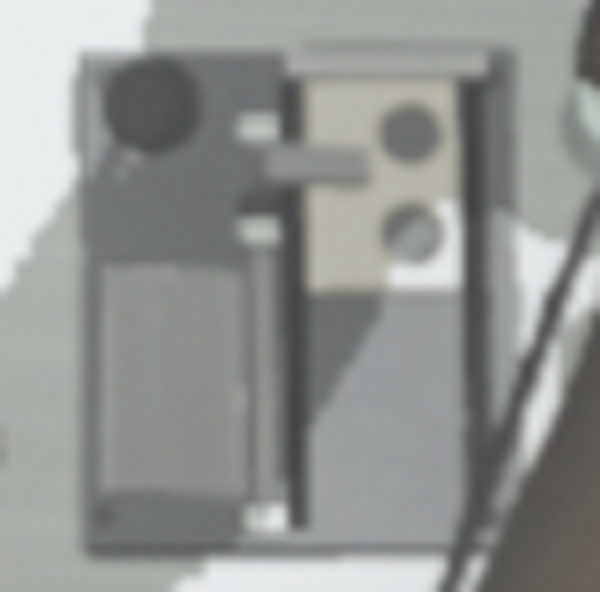

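The jaw (top crop 320,165) lies on the plate, whose front edge meets the stop. I'll check the rear edge numerically; a fully home plate puts it at cradle x = −18.

Run:
```python
from h import *
s=cams()
for a,b in((308,291),(460,289)): print("top",inc(ray(s["top"],310+(a-3.5)/8,158+(b-3.5)/8,.039)).round(1))
for a,b in((370,295),(318,235)): print("scene",inc(ray(s["scene"],240+(a-2.5)/6,140+(b-2.5)/6,.039)).round(1))
st()
```

```text
top [-18.8  28.7]
top [-18.4 -27.2]
scene [-18.4  26.6]
scene [-17.6 -23.9]
8.97 cradle xy [-132.7 -257.2] tip z 172.2 ori [ 179.99   -0.   -176.67] F [-0.21 -0.52  0.09] open 59.8
```

```bash
python3 -c "
from plant import ctrl
print(ctrl.close_job())"
```

```text
the job is handed in; nothing more can be done
None
```

The plate is loaded and clamped, and I handed the job in at about 9 s. One fingertip held the press paddle down while the other pushed the plate under the lifted jaw to the end stop. I then backed off, lifted so the clip closed, and moved clear.

- **Home against the stop:** the push stalled with the force at about 13 N. The plate's rear edge afterwards measured cradle x −17.6 to −18.8 mm across both views, where −18 is fully home.
- **Jaw:** both views show it lying on the plate. I did not measure the clip angle itself.
- **Bystanders:** the bottles, cap and wrench looked undisturbed in the last pictures. I did not check the rod clamp and nozzle again, but the arm never went near them.
- **Disagreements:** one base corner I picked in the scene view was 5 to 9 mm off. I discarded the scene fit and used the top view's, which was good to about 2.5 mm.

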